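Hold the tilting forge cradle on its index, then lay it over

ROBOT

A 6-joint arm with a two-finger parallel gripper is mounted at the origin on the work surface. World frame = base frame: x ahead of the robot, y to its left, z up, the work surface at z = 0. Lengths are in mm, angles in degrees, forces in N, time in s.
With the tool pointing down it reaches from about 350 to 850 mm from the base axis. Payload 8.1 kg.
Tool frame: the origin (TCP) lies midway between the tips of the shut fingers; the grasp point (between the pads) lies 19 mm behind it (hold_point_z is the distance from the TCP to the grasp point, in mm); z points along the fingers, y is the direction in which the jaws open and shut (so a half turn about z gives the same grasp; the last joint's range is limited). The gripper opens to 85 mm and grips with 20 to 120 N. Pads are 22 mm wide; open, the fingers measure 114 mm over their backs; the gripper's body (76 mm by 85 mm) begins 54 mm behind the grasp point. The pads swing forward as they close: fully open they stand 13 mm farther back than shut.
Start: joints at [67.529, 7.471, 85.268, -0, 87.261, -4.893], TCP at [181.184, 571.994, 231.292] pointing down, gripper open.
Joint ranges: [-169.43, 169.43], [-51.17, 129.36], [1.28, 143.12], [-76.62, 256.62], [0, 156.53], [-152.29, 152.29]. Speed limits (degrees/s): [136.94, 136.94, 159.86, 180, 180, 180].

INTERFACE

Orientations are given as [roll, pitch, yaw] about the fixed x, y, z axes, in that order (R = Rz(yaw) Ry(pitch) Rx(roll)).
In Python, from bench import sense, snapshot, camera_params, hand_in, hold_point_z gives the robot as it stands.
- The arm moves only by the tool servo_tool, never from a script. Its argument "motion" is a list of rows, each a list of 7 numbers: the finger opening in mm, from 0 to 85.4, then the shift along the tool's x, y, z in mm, then the turn, a rotation vector about the tool's x, y, z in rad. A call has 1 to 10 rows; each row shifts and turns the pose as measured when the row begins, along the tool's axes as they then stand; what a row does not reach is not made up. A row lasts 1/10 s, in which the tool goes at most 50 mm and 8.59 degrees, less where a joint would pass 70% of its speed; a pose out of reach is approached as far as the arm can. A call with a gripper value outside its range is refused whole. The fingers move at their own pace and stop on an object; "force" is the grip in N (left out, the last holds). Time passes only in rows, so rows that do not move let the fingers close. It gives the time, the measured TCP pose, the force and the opening at its end, in the units of the state.
- sense(): the state, without advancing time (a new reading comes with each control period).
- snapshot(name): name is "side" or "top"; returns the picture (420x560x3 uint8, blue, green, red); there is no depth.
- camera_params(name): a dict with "fx", "fy", "cx", "cy" (pixels), "D" ([k1, k2, p1, p2, k3] as OpenCV has them; the pictures are not rectified), "R" (3x3) and "t" (3): a world point X has camera coordinates R X + t. Camera axes: x right, y down, z forward; pixel columns grow to the right and rows downward; lengths in mm; the calibration is good to about 2 mm. A picture is of the moment at which its call begins. camera_params takes no time and is no camera call.
- hand_in(): hands the job in, once; it reports no verdict.
The state is a dict: "time": time; "joint_pos": joint angles; "qd": joint speeds; "joint_efforts": joint torques, N m; "tool_pos": TCP position; "tcp_rot": TCP orientation; "ft_force": force on the tool from outside, world axes, zero at the start; "wrist_torque": the same for the moment, N m; "finger_gap": finger opening in mm.
Only numpy, scipy, OpenCV 4.12 (cv2) and the standard library are available. Lean on these libraries where they do the work, as an engineer would, in place of code of your own. Each camera call takes 0.05 s, during which the arm holds its last target. There are 200 camera calls.

TASK

Using only the red hand grip of the sprung lever, tilt the cradle with the forging off its right-hand rest, bring its pointer into the orange band and keep it inside the band for five seconds. Then lower the cradle gently onto the left-hand rest and let go of the grip; never let it swing fast or slam onto a rest, do not touch the forging, the cradle or the index, and leave the tools and the tin alone.

Things in the scene. Friction and masses are not known exactly. Their poses are not given: they have to be found in the camera images.
- pivot (a point): Centre of the shaft of the tilting work stand, 160 mm above the bench, over the middle of the stand (blue uprights on a grey base plate, 290 x 440 x 12 mm, bolted down; its place and yaw, up to 0.3 rad, differ each time). Axes: x level along the shaft, away from the robot; y level to the stand's left; z up.
- cradle (a joint): Lean of the cradle (long grey beam across the shaft, forging clamped on it), rad: 0 level, positive when its top and pointer lean left (+y of pivot) and its left end sinks. Stops: -0.35, lying on the right-hand rest, where it starts; +0.35, on the left-hand rest (blue posts, black rubber tops). Nearly frictionless, top-heavy. It must never swing faster than 0.5 rad/s.
- lever (a joint): Hand lever's angle from the cradle, rad: 0 in line with it (upright when level), positive to the left; stops at -1, +1. Lever's lean in the world = joint cradle + joint lever. The only link is a torsion spring: at value q the lever pushes the cradle with +0.28 N m/rad x q (damping 0.02 N m s/rad). Counterweighted; let go, it springs back to 0.
- lever_grip (a point): Centre of the red hand grip on the lever's end: cylinder 30 mm in diameter, 70 mm long, axis parallel to the shaft, spinning freely on its pin. In pivot axes: x = -0.128, y = 0.12 sin(lean), z = 0.12 cos(lean), lean = cradle + lever. The aluminium lever bar (10 x 24 mm) is at x = -0.083, at the grip's far end. Free above and beside. z points out along the lever.
- pointer_tip (a point): Green tip of the cradle's black pointer, at the far side of the stand before a white sector plate, 140 mm from the shaft's axis (in pivot axes x = 0.089, y = 0.14 sin(lean), z = 0.14 cos(lean), lean = joint cradle). Its z axis runs along the pointer, outward.
- index_mark (a point): Middle of the outer edge of the orange index band on the rim of the white sector plate, 166 mm from the shaft's axis, x = 0.075 in pivot axes. The band reaches 0.1 rad (16 mm) to either side of it and is 18 mm high. Set elsewhere each time. Its z axis points away from the shaft.
- index (a joint): Angle of the middle of the orange index band, rad, same zero and sign as joint cradle (between -0.13 and 0.13). Stiff; it stays where it is.
- work: Grey cradle beam (50 x 360 x 12 mm) with a dark forged bar, a leaf at each end, 470 mm long, in red clamps. Origin on the shaft, y along it to the left. Nominal, all that tilts: 3.5 kg, centre 12 mm above the shaft, gravity torque 0.41 N m x sin(lean) further over, inertia 0.078 kg m2; all vary -15 to +20 %. With the lever held still it falls off balance with a time constant of about 0.75 s.
- hammer: Bystander: hand hammer lying on the bench, about 260 mm long; origin under the middle.
- can: Bystander: closed tin, 66 mm in diameter, 100 mm tall, standing; origin at the centre of its underside.
- tongs: Bystander: dark steel tongs lying on the bench, about 310 mm long, 14 mm high; origin near the middle.

How it is judged:
By the outcome, as a careful person would: the job done as asked, in the order asked, and still so for the second after the job is handed in, with the robot touching nothing.
It also fails if it takes over 64 s, if anything falls off the work surface, if the arm or the gripper's body presses on something with over 40 N, if the wrist force passes 120 N, or if a joint passes its speed limit or range.

## Working session

There is one attempt and no reset: what is moved stays moved. The work goes in short steps, Python scripts to look and compute and a tool call to move; the robot and the scene stay as the last step left them, time stands still between calls to the robot, and variables do not carry over. Pictures are saved under pics/ and viewed, about 8 in all and at most 12, crops included, and the job is handed in when it is done.

Besides the shell and the picture viewer there is one more tool, called after "Request:" by a JSON object that holds its "method" and its "body". servo_tool: Moves the arm, as the interface text tells. Its arguments: {"type":"object","properties":{"motion":{"type":"array"},"force":{"type":"number"}},"required":["motion"]}

```bash
mkdir -p pics; ls; python3 - <<'E'
from bench import *
import cv2,json
print(sense())
for n in("side","top"):
    cv2.imwrite(f"pics/{n}0.png",snapshot(n)); print(n,camera_params(n))
E
```

```text
pics
{'time': 0.0, 'joint_pos': array([ 6.75282414e+01,  7.51481316e+00,  8.53300705e+01,  1.01915383e-03,
        8.72614166e+01, -4.89153932e+00]), 'qd': array([-0.0302231 , -0.08332996, -0.08651371,  0.04081594, -0.00466672,
       -0.04298445]), 'joint_efforts': array([ 1.41556582e-03, -5.69399965e+01, -5.00563002e+01,  1.88627214e-04,
        1.45471623e-02,  3.18913578e-05]), 'tool_pos': array([180.96955726, 571.47740733, 230.23992366]), 'tcp_rot': array([-1.79894174e+02, -1.00783865e-02,  1.62419722e+02]), 'ft_force': array([-0.30002543, -0.27955469, -0.38748085]), 'wrist_torque': array([ 0.00478017, -0.01918014, -0.00447535]), 'finger_gap': 85.61774943696246}
side {'fx': 426.9156135848364, 'fy': 426.9156135848364, 'cx': 277.55573167312883, 'cy': 212.7492535597252, 'D': array([-0.12911203,  0.        ,  0.        ,  0.        ,  0.        ]), 'R': array([[ 0.9801159 , -0.19798296,  0.01325038],
       [-0.10535125, -0.57580441, -0.81077148],
       [ 0.16814857,  0.79325408, -0.58521281]]), 't': array([-502.64635317,  178.95214526, 1205.64623558])}
top {'fx': 438.00585544121816, 'fy': 438.00585544121816, 'cx': 291.37977864650685, 'cy': 209.22550985205712, 'D': array([-0.12713576,  0.        ,  0.        ,  0.        ,  0.        ]), 'R': array([[-0.00119205, -0.99998938, -0.00445136],
       [-0.97401506,  0.00216921, -0.22647286],
       [ 0.22648011,  0.00406572, -0.9740073 ]]), 't': array([ -88.24785037,  539.38952683, 1251.35246466])}
```

View pics/side0.png

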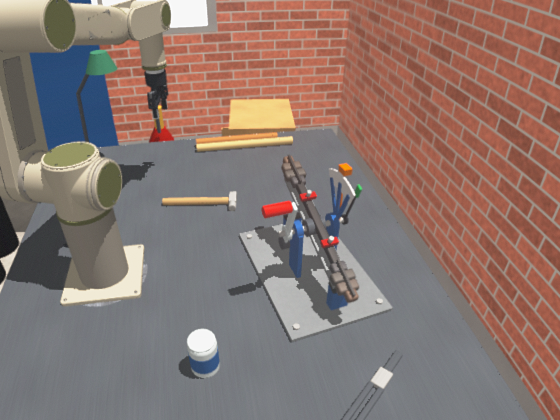

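View pics/top0.png

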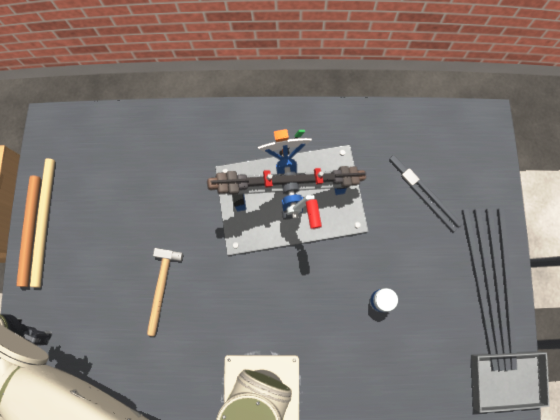

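Both views show the stand with its plate corners in the top view at about (217,165), (352,147), (367,234) and (227,254). The red grip is at about (313,212) top and (278,209) side. The orange band is at (281,135) top and (345,169) side, and the green tip is at (300,133) top and (358,189) side. I'll fit the stand pose from these.

```bash
cat > h.py <<'E'
import numpy as np, cv2
from bench import *
from scipy.optimize import least_squares
CP={n:camera_params(n) for n in("side","top")}
def proj(n,X):
    c=CP[n]; K=np.array([[c['fx'],0,c['cx']],[0,c['fy'],c['cy']],[0,0,1]])
    return cv2.projectPoints(np.atleast_2d(np.array(X,float)),cv2.Rodrigues(c['R'])[0],c['t'],K,c['D'])[0][:,0]
def blob(im,col,box):
    h=cv2.cvtColor(im,cv2.COLOR_BGR2HSV).astype(int); H,S,V=h[...,0],h[...,1],h[...,2]
    m={'red':((H<6)|(H>174))&(S>180)&(V>100),'org':(H>7)&(H<18)&(S>190)&(V>150),'grn':(H>45)&(H<85)&(S>120)&(V>60)}[col]
    x0,y0,x1,y1=box; k=np.zeros_like(m); k[y0:y1,x0:x1]=m[y0:y1,x0:x1]
    n,l,st,c=cv2.connectedComponentsWithStats(k.astype(np.uint8))
    if n<2: return None,0
    i=1+st[1:,4].argmax(); return c[i],int(st[i,4])
def W(p,P):  # pivot axes -> world; p=(x,y,yaw)
    c,s=np.cos(p[2]),np.sin(p[2]); P=np.atleast_2d(P)
    return np.c_[p[0]+c*P[:,0]-s*P[:,1],p[1]+s*P[:,0]+c*P[:,1],160+P[:,2]]
grip=lambda a:[-128,120*np.sin(a),120*np.cos(a)]
tip=lambda a:[89,140*np.sin(a),140*np.cos(a)]
band=lambda a:[75,157*np.sin(a),157*np.cos(a)]
E
cat > m.py <<'E'
from h import *
S,T=cv2.imread('pics/side0.png'),cv2.imread('pics/top0.png')
obs=[]
for n,im,bx in(("side",S,{'red':(255,195,294,222),'org':(330,155,360,180),'grn':(345,175,370,200)}),("top",T,{'red':(300,190,325,232),'org':(265,125,295,145),'grn':(290,122,312,142)})):
    for c in bx:
        u,a=blob(im,c,bx[c]); print(n,c,u,a)
        if u is not None: obs.append((n,c,u))
cor=np.array([[217,165],[352,147],[367,234],[227,254]]); C=[[145,220,-148],[145,-220,-148],[-145,-220,-148],[-145,220,-148]]
f={'red':lambda q:grip(q[3]),'grn':lambda q:tip(q[3]),'org':lambda q:band(q[4])}
def res(q):
    r=[.5*(proj("top",W(q,C))-cor)]+[(proj(n,W(q,f[c](q)))-u) for n,c,u in obs]
    return np.vstack(r).ravel()
s=least_squares(res,[600,-80,0.1,-.35,0],loss='soft_l1'); print(s.x, np.round(s.fun.reshape(-1,2),1))
print('grip',W(s.x,grip(s.x[3])))
E
python3 m.py
```

```text
side red [277.46503497 208.06293706] 286
side org [346.06666667 170.24444444] 45
side grn [359.29411765 187.52941176] 17
top red [309.93814433 213.48453608] 97
top org None 0
top grn [299.34146341 132.7804878 ] 41
[ 5.97231516e+02 -8.45166716e+01  1.48451014e-01 -3.17643862e-01
  1.25962971e-02] [[-0.7 -1.6]
 [-0.8 -2.3]
 [ 0.1 -2.3]
 [-0.5 -1.7]
 [-1.8 -0.6]
 [-0.   0. ]
 [-0.8 -1. ]
 [ 1.7  1. ]
 [ 1.5 -1.7]]
grip [[ 476.18279665 -140.51596177  273.99687339]]
```

```bash
sed -i 's/(S>180)&(V>100)/(S>150)\&(V>70)/; s/(H>7)&(H<18)&(S>190)&(V>150)/(H>4)\&(H<20)\&(S>170)\&(V>110)/' h.py
sed -i "s/(s.x\[3\])/(-.35)/; s/q\[3\]/-.35/g" m.py; python3 m.py; python3 - <<'E'
import cv2,numpy as np
S,T=cv2.imread('pics/side0.png'),cv2.imread('pics/top0.png')
a=cv2.resize(S[145:265,225:375],None,fx=4,fy=4,interpolation=3)[:, :600]; b=cv2.resize(T[120:240,265:335],None,fx=4,fy=4,interpolation=3)
cv2.imwrite('pics/c0.png',cv2.resize(np.hstack([a,b]),None,fx=.9,fy=.9))
E
```

```text
side red [276.80979827 208.64841499] 347
side org [345.13761468 168.95412844] 109
side grn [359.29411765 187.52941176] 17
top red [313.12374582 213.2909699 ] 299
top org [280.34482759 138.4137931 ] 29
top grn [299.34146341 132.7804878 ] 41
[ 5.95646303e+02 -8.31988603e+01  1.63713210e-01 -5.03255647e+00
  4.88075019e-02] [[-1.2 -0.9]
 [-1.4 -2.5]
 [ 0.2 -2.7]
 [-0.3 -1. ]
 [-0.9  0.3]
 [-1.1 -0.1]
 [-0.9 -0.2]
 [ 0.1  1.4]
 [ 0.2 -2.4]
 [ 2.  -1.3]]
grip [[ 476.06418092 -144.65821543  272.72472554]]
```

View pics/c0.png

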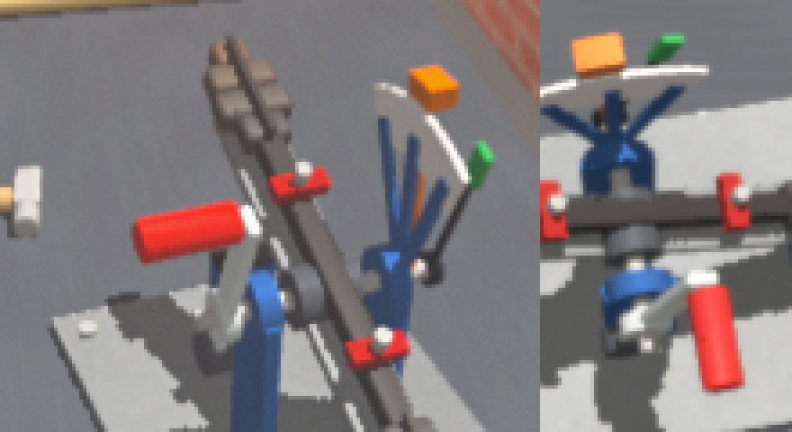

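Request:
{"method": "servo_tool", "body": {"motion": [[85,0,0,-35,0,0,-0.114],[85,0,0,-35,0,0,-0.114],[85,0,0,-35,0,0,-0.114],[85,0,0,-35,0,0,-0.114]]}}

```text
time: 0.5
tool_pos: [179.6, 568.1, 363.5]
tcp_rot: [-179.0, -0.6, -170.6]
ft_force: [0.3, 0.5, -0.7]
finger_gap: 84.9
```

Request:
{"method": "servo_tool", "body": {"motion": [[85,-35,-35,0,0,0,0],[85,-35,-35,0,0,0,0],[85,-35,-35,0,0,0,0],[85,-30,-40,0,0,0,0],[85,-30,-40,0,0,0,0],[85,0,-50,0,0,0,0],[85,0,-50,0,0,0,0],[85,0,-50,0,0,0,0],[85,0,-50,0,0,0,0],[85,0,-50,0,0,0,0]]}}

```text
time: 1.5
tool_pos: [418.5, 170.6, 367.9]
tcp_rot: [-179.3, -0.8, -169.7]
ft_force: [1.9, -0.5, 1.1]
finger_gap: 85.3
```

```bash
sed -i "s/^cor=/obs=[(n,c,np.array([281.4,135.]) if (n,c)==('top','org') else u) for n,c,u in obs]\ncor=/; s/\[600,-80,0.1,-.35,0\]/[600,-80,0.1,140,0]/; s/'grn':lambda q:tip(-.35)/'grn':lambda q:np.array([89,q[3]*np.sin(-.35),q[3]*np.cos(-.35)])/" m.py; python3 m.py|tail -12
```

```text
[ 5.97074949e+02 -8.23041497e+01  1.67622816e-01  1.35341659e+02
  2.75719348e-02] [[-1.4 -0.9]
 [-1.7 -2.8]
 [ 0.1 -3. ]
 [-0.4 -1.1]
 [-0.2  0.1]
 [-0.2  0.2]
 [-1.   0.6]
 [-0.   0.7]
 [ 0.   0.3]
 [ 0.9 -1.1]]
grip [[ 477.73402236 -144.23055296  272.72472554]]
```

Request:
{"method": "servo_tool", "body": {"motion": [[85,-2,-46,0,0,0,0],[85,-2,-46,0,0,0,0],[85,-2,-46,0,0,0,0],[85,0,-46,0,0,0,0],[85,0,-46,0,0,0,0],[85,0,-45,0,0,0,0],[85,0,-45,0,0,0,0],[85,0,0,0,0,0,0]]}}

```text
time: 2.3
tool_pos: [479.8, -161.6, 368.5]
tcp_rot: [-179.3, -1.0, -170.0]
ft_force: [-0.9, 0.7, 0.2]
finger_gap: 84.8
```

```bash
cat >> h.py <<'E'
P=np.array([597.1,-82.3,.1676]); R0=135.3
def topiv(X): # world -> pivot axes
    d=np.array(X)-[P[0],P[1],160]; c,s=np.cos(P[2]),np.sin(P[2]); return np.array([c*d[0]+s*d[1],-s*d[0]+c*d[1],d[2]])
E
python3 -c "
from h import *
s=sense();print(s['time'],s['tool_pos'],s['tcp_rot'],topiv(s['tool_pos']),hold_point_z if not callable(hold_point_z) else hold_point_z(), s['ft_force'])"
```

```text
2.3 [ 479.7888201  -161.64871804  368.50824014] [-179.29059826   -0.99580592 -170.00200802] [-128.90408392  -58.66744525  208.50824014] 18.700000000000003 [-0.85390709  0.69158921  0.21063547]
```

Request:
{"method": "servo_tool", "body": {"motion": [[85,0,17.5,0,0,0,0],[85,0,0,20,0,0,0],[85,0,0,0,0,0,0]]}}

```text
time: 2.6
tool_pos: [475.5, -142.7, 346.7]
tcp_rot: [-179.4, -1.1, -170.2]
ft_force: [-0.0, -0.2, 0.5]
finger_gap: 84.7
```

```bash
python3 -c "
from h import *
s=sense();print(s['time'],s['tcp_rot'],topiv(s['tool_pos']))"
```

```text
2.6 [-179.44159172   -1.10712315 -170.16935573] [-129.9923352   -39.29551485  186.6944755 ]
```

Request:
{"method": "servo_tool", "body": {"motion": [[85,-1,-1.7,23,0,0,0],[85,0,0,25,0,0,0],[85,0,0,25,0,0,0],[85,0,0,19,0,0,0],[85,0,0,0,0,0,0]]}}

```text
time: 3.1
tool_pos: [476.2, -137.2, 256.9]
tcp_rot: [-179.4, -0.8, -169.7]
ft_force: [0.1, -0.1, 1.2]
finger_gap: 84.4
```

```bash
python3 -c "
from h import *
s=sense();print(s['time'],s['tcp_rot'],topiv(s['tool_pos']),s['ft_force'])
a=cv2.resize(snapshot('side')[145:265,205:375],None,fx=3,fy=3,interpolation=3); b=cv2.resize(snapshot('top')[120:240,265:335],None,fx=3,fy=3,interpolation=3)
cv2.imwrite('pics/c1.png',np.hstack([a,b]))"
```

```text
3.1 [-179.39239556   -0.80924354 -169.66159108] [-128.40246509  -33.99185732   96.87867281] [ 0.0633784  -0.14446284  1.2084711 ]
```

View pics/c1.png

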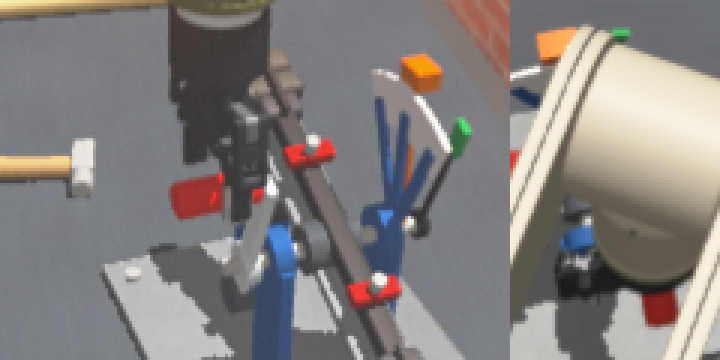

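Request:
{"method": "servo_tool", "body": {"motion": [[85,0,-7,1,0,0,0],[60,0,0,0,0,0,0],[40,0,0,0,0,0,0],[25,0,0,0,0,0,0],[25,0,0,0,0,0,0],[25,0,0,0,0,0,0]], "force": 25}}

```text
time: 3.8
tool_pos: [481.4, -145.9, 265.3]
tcp_rot: [-179.0, -0.2, -169.7]
ft_force: [0.2, -0.2, -0.5]
finger_gap: 29.0
```

```bash
cat >> h.py <<'E'
def theta(box=(310,130,390,215)):
    u,a=blob(snapshot("side"),'grn',box)
    g=np.linspace(-.45,.45,901)
    q=proj("side",np.vstack([W(P,[89,R0*np.sin(t),R0*np.cos(t)]) for t in g])); d=np.hypot(*(q-u).T)
    return g[d.argmin()],d.min(),a,u
def now():
    s=sense(); g=topiv(s['tool_pos'])+np.array([0,0,hold_point_z]); return s,g
E
python3 -c "
from h import *
s,g=now();print(s['time'],s['tcp_rot'],g,np.hypot(g[1],g[2]),np.arctan2(g[1],g[2]),s['ft_force'],s['finger_gap']);print(theta())"
```

```text
3.8 [-1.78994143e+02 -1.75275525e-01 -1.69654010e+02] [-124.71482203  -43.37790014  124.0402706 ] 131.406358112267 -0.3364148430158099 [ 0.17650869 -0.24339687 -0.49901944] 29.01906670959161
(np.float64(-0.348), np.float64(1.155859072992025), 17, array([359.29411765, 187.52941176]))
```

Request:
{"method": "servo_tool", "body": {"motion": [[50,3,0,6,0,0,0],[50,0,0,5,0,0,0],[25,0,0,0,0,0,0],[25,0,0,0,0,0,0],[25,0,0,0,0,0,0]]}}

```text
time: 4.35
tool_pos: [477.9, -146.8, 253.0]
tcp_rot: [-179.0, -0.2, -169.7]
ft_force: [-0.1, 0.5, 0.3]
finger_gap: 29.3
```

```bash
python3 -c "
from h import *
s,g=now();print(s['time'],s['tcp_rot'],g,np.hypot(g[1],g[2]),np.arctan2(g[1],g[2]),s['ft_force'],s['finger_gap']);print(theta());s,g=now();print(g,s['finger_gap'])"
```

```text
4.35 [-178.98659469   -0.19991563 -169.67093958] [-128.28723104  -43.75328711  111.70147338] 119.96486689047002 -0.373329393339167 [-0.12197934  0.53497217  0.26789011] 29.284200825328906
(np.float64(-0.348), np.float64(1.155859072992025), 17, array([359.29411765, 187.52941176]))
[-128.29270557  -43.70828366  111.67467941] 29.280022589298888
```

Request:
{"method": "servo_tool", "body": {"motion": [[25,0,14,-4,0,0,0],[25,0,14,-3,0,0,0],[25,0,14,-1,0,0,0],[25,0,10,0,0,0,0],[25,0,0,0,0,0,0]]}}

```text
time: 4.9
tool_pos: [468.7, -91.8, 260.3]
tcp_rot: [-179.0, -0.1, -169.7]
ft_force: [2.6, -1.7, -1.0]
finger_gap: 29.1
```

```bash
cat > s.py <<'E'
from h import *
s,g=now();print(s['time'],'grip',np.round(g,1),'r %.1f L %.3f'%(np.hypot(g[1],g[2]),np.arctan2(g[1],g[2])),s['tcp_rot'].round(1),s['ft_force'].round(2),round(s['finger_gap'],1))
t=theta();print('theta %.3f d %.1f'%t[:2],t[2:])
E
python3 s.py
```

```text
4.9 grip [-128.2   12.   119. ] r 119.6 L 0.101 [-1.790e+02 -1.000e-01 -1.697e+02] [ 2.57 -1.67 -1.04] 29.1
theta -0.348 d 1.2 (17, array([359.29411765, 187.52941176]))
```

Request:
{"method": "servo_tool", "body": {"motion": [[25,0,7,0.5,0,0,0],[25,0,0,0,0,0,0],[25,0,0,0,0,0,0],[25,0,0,0,0,0,0]]}}

```text
time: 5.35
tool_pos: [467.6, -85.7, 259.4]
tcp_rot: [-178.9, -0.1, -169.7]
ft_force: [1.4, -1.3, -2.7]
finger_gap: 29.1
```

```bash
python3 - <<'E'
s=open('h.py').read()
s=s.replace("""    u,a=blob(snapshot("side"),'grn',box)
""","""    im=snapshot("side").astype(float); x0,y0,x1,y1=box; b,g,r=np.moveaxis(im[y0:y1,x0:x1],2,0)
    w=np.clip(g-np.maximum(b,r)-25,0,None); a=w.sum(); yy,xx=np.mgrid[y0:y1,x0:x1]; u=np.array([(w*xx).sum(),(w*yy).sum()])/a
""")
open('h.py','w').write(s)
E
python3 s.py
```

```text
5.35 grip [-128.2   18.3  118.1] r 119.5 L 0.153 [-1.789e+02 -1.000e-01 -1.697e+02] [ 1.43 -1.31 -2.73] 29.1
theta -0.338 d 0.3 (np.float64(1550.0), array([358.32129032, 187.54193548]))
```

Request:
{"method": "servo_tool", "body": {"motion": [[25,0,6,1,0,0,0],[25,0,0,0,0,0,0],[25,0,0,0,0,0,0],[25,0,0,0,0,0,0]]}}

```text
time: 5.8
tool_pos: [466.7, -79.9, 258.4]
tcp_rot: [-178.9, -0.1, -169.7]
ft_force: [3.7, -1.5, -2.0]
finger_gap: 29.5
```

```bash
python3 s.py
```

```text
5.8 grip [-128.2   24.1  117.1] r 119.5 L 0.203 [-1.789e+02 -1.000e-01 -1.697e+02] [ 3.7  -1.49 -1.96] 29.5
theta -0.262 d 0.4 (np.float64(1484.0), array([356.60983827, 184.4703504 ]))
```

```bash
cat > f.py <<'E'
# history: Lh = [(t,L)] breakpoints, Th=[(t,theta)]; fit, then predict candidate plan given as args (L at end of each 0.1 s row)
import sys,json,numpy as np
from scipy.optimize import least_squares
H=json.load(open('hist.json')); Lh,Th=np.array(H['L']),np.array(H['T'])
def sim(p,Lb,t1,dt=.01):
    kg,I,b0,b=p; t=np.arange(4.9,t1+dt/2,dt); L=np.interp(t,Lb[:,0],Lb[:,1])+b0; th,v=-.35,0.; out=[]
    for i in range(len(t)):
        out.append((th,v)); Ld=(L[min(i+1,len(t)-1)]-L[i])/dt
        v+=dt*(.28*(L[i]-th)+kg*np.sin(th)-.02*(v-Ld))/I; th+=dt*v
        if th<-.35: th,v=-.35,max(v,0)
        if th>.35: th,v=.35,min(v,0)
    return t,np.array(out)
def res(p):
    t,o=sim(p,Lh,max(Th[-1,0],5)+.01)
    w=np.exp((Th[:,0]-Th[-1,0])/6)
    return np.r_[w*(np.interp(Th[:,0],t,o[:,0])+p[3]-Th[:,1])/.006,(p[0]-.41)/.04,(p[1]-.078)/.008,p[2]/.02,p[3]/.012]
s=least_squares(res,[.41,.078,0,0],x_scale=[.04,.008,.02,.01],diff_step=1e-3); p=s.x
tn=H['now']; plan=[float(a) for a in sys.argv[1:]]
L0=np.interp(tn,Lh[:,0],Lh[:,1]); Lb=np.vstack([Lh,[[tn,L0]],[[tn+.1*(i+1),x] for i,x in enumerate(plan)]]) if plan else Lh
t,o=sim(p,Lb,tn+.1*len(plan)+.011)
print('p',p.round(4),'res',(s.fun[:len(Th)][-6:]*.006).round(3),'Leq@0.03 %.3f'%(.03-p[0]/.28*.03-p[2]))
for k in range(len(plan)+1):
    i=np.argmin(abs(t-tn-.1*k)); print('%.2f L %.3f th %.3f v %.3f'%(t[i],np.interp(t[i],Lb[:,0],Lb[:,1]),*o[i]))
E
cat > hist.json <<'E'
{"L":[[4.9,0.101],[4.95,0.101],[5.05,0.153],[5.4,0.153],[5.5,0.203],[5.85,0.203]],"T":[[5.35,-0.338],[5.8,-0.262]],"now":5.85}
E
python3 f.py 0.05 -0.05 -0.05 0 0 0 0
```

```text
p [ 0.3726  0.0768  0.0081 -0.0032] res [ 0.002 -0.001] Leq@0.03 -0.018
5.85 L 0.203 th -0.247 v 0.269
5.95 L 0.050 th -0.221 v 0.247
6.05 L -0.050 th -0.198 v 0.195
6.15 L -0.050 th -0.181 v 0.153
6.25 L -0.000 th -0.167 v 0.135
6.35 L 0.000 th -0.155 v 0.115
6.45 L 0.000 th -0.144 v 0.097
6.55 L 0.000 th -0.135 v 0.081
```

Request:
{"method": "servo_tool", "body": {"motion": [[25,0,-15,-2,0,0,0],[25,0,-3,0,0,0,0],[25,0,0,0,0,0,0]]}}

```text
time: 6.15
tool_pos: [469.9, -99.2, 260.9]
tcp_rot: [-178.9, -0.1, -169.7]
ft_force: [2.2, 0.4, -2.3]
finger_gap: 29.4
```

```bash
cat > u.py <<'E'
# u.py: take state+picture, append to history (row-end L's commanded given as args before --), then run f.py with plan after --
import sys,json,subprocess
from h import *
a=sys.argv[1:]; k=a.index('--'); rows=[float(x) for x in a[:k]]
s,g=now(); L=float(np.arctan2(g[1],g[2])); H=json.load(open('hist.json')); t0=H['now']
rows[-1]=L
H['L']+=[[t0+.1*(i+1),r] for i,r in enumerate(rows)]
th=theta(); H['T'].append([s['time'],float(th[0])]); H['now']=s['time']+.05; H['L'].append([H['now'],L])
json.dump(H,open('hist.json','w'))
print('t %.2f'%s['time'],'grip',g.round(1),'L %.3f'%L,'rot',s['tcp_rot'].round(1),'F',s['ft_force'].round(1),'theta %.3f d %.1f a %.0f'%th[:3])
subprocess.run(['python3','f.py']+a[k+1:])
E
python3 u.py 0.08 0.05 0.05 -- 0 -0.02 -0.02 -0.02 -0.02 -0.02
```

```text
p [ 0.373   0.0769  0.0077 -0.0025] res [ 0.002 -0.002  0.   ] Leq@0.03 -0.018
6.20 L 0.038 th -0.162 v 0.227
6.30 L 0.000 th -0.140 v 0.204
6.40 L -0.020 th -0.121 v 0.177
6.50 L -0.020 th -0.105 v 0.155
6.60 L -0.020 th -0.091 v 0.135
6.70 L -0.020 th -0.078 v 0.117
6.80 L -0.020 th -0.067 v 0.101
t 6.15 grip [-128.2    4.6  119.6] L 0.038 rot [-1.789e+02 -1.000e-01 -1.697e+02] F [ 2.2  0.4 -2.3] theta -0.176 d 0.3 a 1343
```

Request:
{"method": "servo_tool", "body": {"motion": [[25,0,-4,0,0,0,0],[25,0,0,0,0,0,0],[25,0,-1,0,0,0,0],[25,0,0,0,0,0,0]]}}

```text
time: 6.6
tool_pos: [470.8, -104.3, 260.9]
tcp_rot: [-178.9, -0.1, -169.7]
ft_force: [2.7, 0.7, -1.8]
finger_gap: 29.1
```

```bash
python3 u.py 0.005 0.003 -0.003 -0.003 -- -0.02 -0.02 -0.02 -0.02 -0.02 -0.02
```

```text
p [ 0.3717  0.0754  0.0034 -0.0005] res [ 0.003 -0.002 -0.002  0.001] Leq@0.03 -0.013
6.65 L -0.005 th -0.091 v 0.130
6.75 L -0.020 th -0.079 v 0.109
6.85 L -0.020 th -0.069 v 0.091
6.95 L -0.020 th -0.061 v 0.075
7.05 L -0.020 th -0.054 v 0.060
7.15 L -0.020 th -0.049 v 0.046
7.25 L -0.020 th -0.045 v 0.033
t 6.60 grip [-128.2   -0.6  119.6] L -0.005 rot [-1.789e+02 -1.000e-01 -1.697e+02] F [ 2.7  0.7 -1.8] theta -0.099 d 0.3 a 1361
```

Request:
{"method": "servo_tool", "body": {"motion": [[25,0,2.4,0,0,0,0],[25,0,0,0,0,0,0],[25,0,0,0,0,0,0],[25,0,0,0,0,0,0]]}}

```text
time: 7.05
tool_pos: [470.3, -101.1, 260.9]
tcp_rot: [-178.9, -0.1, -169.7]
ft_force: [2.1, 0.2, -1.8]
finger_gap: 29.2
```

```bash
python3 u.py 0.015 0.015 0.015 0.015 -- -0.013 -0.013 -0.013 -0.013 -0.013 -0.013 -0.013 -0.013
```

```text
p [ 0.4499  0.0819 -0.0074  0.1702] res [ 0.119  0.067 -0.003 -0.075 -0.114] Leq@0.03 -0.011
7.10 L 0.022 th -0.350 v 0.000
7.20 L -0.013 th -0.350 v 0.000
7.30 L -0.013 th -0.350 v 0.000
7.40 L -0.013 th -0.350 v 0.000
7.50 L -0.013 th -0.350 v 0.000
7.60 L -0.013 th -0.350 v 0.000
7.70 L -0.013 th -0.350 v 0.000
7.80 L -0.013 th -0.350 v 0.000
7.90 L -0.013 th -0.350 v 0.000
t 7.05 grip [-128.2    2.6  119.6] L 0.022 rot [-1.789e+02 -1.000e-01 -1.697e+02] F [ 2.1  0.2 -1.8] theta -0.066 d 0.1 a 1003
```

```bash
python3 - <<'E'
s=open('h.py').read()
s=s.replace('im=snapshot("side").astype(float)','raw=snapshot("side"); cv2.imwrite("pics/last.png",raw); im=raw.astype(float)')
open('h.py','w').write(s)
s=open('f.py').read()
a=s.index('def sim'); b=s.index("tn=H['now']")
s=s[:a]+'''Wn=Th[Th[:,0]>Th[-1,0]-2.2]; ts=Wn[0,0]
def sim(p,Lb,t1,dt=.01):
    kg,I,b0,th,v=p; t=np.arange(ts,t1+dt/2,dt); L=np.interp(t,Lb[:,0],Lb[:,1])+b0; out=[]
    for i in range(len(t)):
        out.append((th,v)); Ld=(L[min(i+1,len(t)-1)]-L[i])/dt
        v+=dt*(.28*(L[i]-th)+kg*np.sin(th)-.02*(v-Ld))/I; th+=dt*v
        if th<-.35: th,v=-.35,max(v,0)
        if th>.35: th,v=.35,min(v,0)
    return t,np.array(out)
def res(p):
    t,o=sim(p,Lh,Wn[-1,0]+.02)
    return np.r_[(np.interp(Wn[:,0],t,o[:,0])-Wn[:,1])/.006,(p[0]-.372)/.015,(p[1]-.0755)/.004,(p[2]-.0035)/.012,(p[4]-.15)/.3]
s=least_squares(res,[.372,.0755,.0035,Wn[0,1],.1],x_scale=[.04,.008,.02,.01,.1],diff_step=1e-3); p=s.x
'''+s[b:].replace('len(Th)','len(Wn)')
open('f.py','w').write(s)
E
python3 f.py -0.013 -0.013 -0.013 -0.013 -0.013 -0.013
python3 -c "
from h import *
t=theta();print(sense()['time'],t)
cv2.imwrite('pics/c2.png',cv2.resize(cv2.imread('pics/last.png')[140:230,280:390],None,fx=6,fy=6,interpolation=3))"
```

```text
p [ 0.3769  0.0749 -0.0043 -0.3382  0.1056] res [-0.     0.001  0.    -0.004  0.002] Leq@0.03 -0.006
7.10 L 0.022 th -0.060 v 0.071
7.20 L -0.013 th -0.054 v 0.053
7.30 L -0.013 th -0.049 v 0.039
7.40 L -0.013 th -0.046 v 0.025
7.50 L -0.013 th -0.045 v 0.012
7.60 L -0.013 th -0.044 v 0.000
7.70 L -0.013 th -0.045 v -0.012
7.15 (np.float64(-0.065), np.float64(0.2878562452589756), np.float64(915.0), array([351.15737705, 178.30601093]))
```

View pics/c2.png

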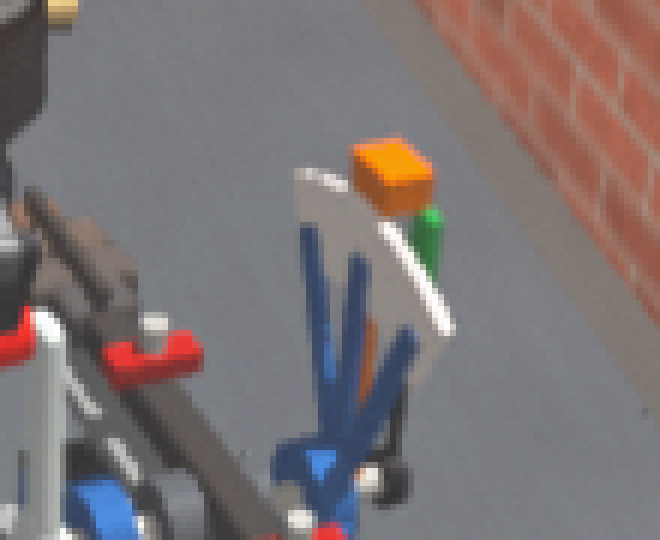

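```bash
python3 - <<'E'
s=open('h.py').read()
a=s.index('def theta'); b=s.index('def now')
s=s[:a]+'''RT=145.; Q=450.
def green(raw,box=(310,130,390,215)):
    im=raw.astype(float); x0,y0,x1,y1=box; b,g,r=np.moveaxis(im[y0:y1,x0:x1],2,0)
    w=np.clip(g-np.maximum(b,r)-25,0,None); a=w.sum(); yy,xx=np.mgrid[y0:y1,x0:x1]
    rs=w.sum(1); c=np.cumsum(rs); f=np.clip((Q-(c-rs))/np.maximum(rs,1e-9),0,1); w=w*f[:,None]
    return np.array([(w*xx).sum(),(w*yy).sum()])/w.sum(),a
def curve(r): 
    g=np.linspace(-.45,.45,901); return g,proj("side",np.vstack([W(P,[89,r*np.sin(t),r*np.cos(t)]) for t in g]))
def theta(raw=None):
    if raw is None: raw=snapshot("side"); cv2.imwrite("pics/last.png",raw)
    u,a=green(raw); g,q=curve(RT); d=np.hypot(*(q-u).T)
    return g[d.argmin()],d.min(),a,u
'''+s[b:]
open('h.py','w').write(s)
E
python3 - <<'E'
from h import *
im=cv2.imread('pics/side0.png'); u,a=green(im); print(u,a)
for r in range(132,152,2):
    g,q=curve(r); d=np.hypot(*(q-u).T); print(r,g[d.argmin()],d.min().round(2),np.hypot(*(q[100]-u)).round(2))
im=cv2.imread('pics/last.png'); u,a=green(im); print(u,a)
for r in (136,140,144): g,q=curve(r); d=np.hypot(*(q-u).T); print(r,g[d.argmin()],d.min().round(2))
E
```

```text
[358.59327979 185.42444444] 1513.0
132 -0.29000000000000004 2.34 3.61
134 -0.29800000000000004 1.89 3.09
136 -0.30500000000000005 1.45 2.57
138 -0.312 1.0 2.07
140 -0.319 0.55 1.6
142 -0.326 0.1 1.19
144 -0.333 0.35 0.93
146 -0.339 0.79 0.96
148 -0.346 1.24 1.26
150 -0.352 1.69 1.7
[351.40622871 175.98444444] 915.0
136 -0.029000000000000026 1.28
140 -0.04999999999999999 0.24
144 -0.07 0.79
```

```bash
cat >> h.py <<'E'
def clamps(raw,box):
    im=raw.astype(float); x0,y0,x1,y1=box; b,g,r=np.moveaxis(im[y0:y1,x0:x1],2,0)
    w=np.clip(r-np.maximum(b,g)-50,0,None); yy,xx=np.mgrid[y0:y1,x0:x1]
    return np.array([(w*xx).sum(),(w*yy).sum()])/w.sum(), w.sum()
def cw(c,th): x,y,z=c; return W(P,[x,y*np.cos(th)+z*np.sin(th),-y*np.sin(th)+z*np.cos(th)])
E
python3 - <<'E'
from h import *
S,T=cv2.imread('pics/side0.png'),cv2.imread('pics/top0.png'); N=cv2.imread('pics/last.png')
for nm,s0,t0,n0 in(('Lc',(308,196),(269,178),(306,200)),('Rc',(329,241),(318.6,175),(335,229))):
    bx=lambda c,h=13,v=8:(int(c[0]-h),int(c[1]-v),int(c[0]+h),int(c[1]+v))
    us,a=clamps(S,bx(s0)); ut,b=clamps(T,bx(t0,7,10)); un,c=clamps(N,bx(n0))
    f=least_squares(lambda q:np.r_[(proj("side",cw(q,-.35))[0]-us),(proj("top",cw(q,-.35))[0]-ut)],[0,80 if nm=='Lc' else -80,20])
    g=np.linspace(-.4,.4,801); p=np.vstack([proj("side",cw(f.x,t)) for t in g]); d=np.hypot(*(p-un).T)
    print(nm,us,ut,un,a,b,c,f.x,f.fun,'theta now',g[d.argmin()],d.min())
E
```

```text
Lc [307.74527538 195.25431965] [267.15208721 178.4779314 ] [304.96675269 198.69986337] 7408.0 7522.0 6587.0 [ 0.07650868 75.10531862 36.98708386] [-0.24495437  0.07282624  0.02144253 -0.25137392] theta now -0.039000000000000035 0.23628058607635855
Rc [329.06429615 241.34315636] [318.04505835 175.74545723] [329.3125962  231.70074397] 8212.0 6769.0 7796.0 [ -0.50698388 -75.11896955  36.727673  ] [-0.0228364   0.00689964  0.0025359  -0.02624472] theta now -0.030000000000000027 0.6478072418033929
```

```bash
cat >> h.py <<'E'
CL=np.array([[-.2,75.1,36.9],[-.2,-75.1,36.9]])
def theta(raw=None,th=0.):
    if raw is None: raw=snapshot("side"); cv2.imwrite("pics/last.png",raw)
    for k in range(3):
        us=[]
        for c in CL:
            u=proj("side",cw(c,th))[0]; us.append(clamps(raw,(int(u[0]-12),int(u[1]-8),int(u[0]+13),int(u[1]+9)))[0])
        f=least_squares(lambda q:np.r_[proj("side",cw(CL[0],q[0]))[0]-us[0],proj("side",cw(CL[1],q[0]))[0]-us[1]],[th]); th=f.x[0]
    return th,np.abs(f.fun).max(),green(raw)[1],us
E
python3 - <<'E'
from h import *; import json
print([theta(cv2.imread(f'pics/{n}.png'),t)[:3] for n,t in(('side0',-.35),('last',-.03),('last',-.2))])
t=theta(cv2.imread('pics/last.png'))[0]
H=json.load(open('hist.json')); H['T']=H['T'][:4]+[[7.10,t]]; H['now']=7.15; H['L'].append([7.15,.022]); json.dump(H,open('hist.json','w'))
E
sed -i 's/th=theta()/th=theta(th=H["T"][-1][1])/' u.py
python3 f.py -0.01 -0.01 -0.01 -0.01 -0.01 -0.01
```

```text
[(np.float64(-0.35678245027059896), np.float64(0.27320976337972525), np.float64(1513.0)), (np.float64(-0.03444887559644427), np.float64(0.3347661854504622), np.float64(915.0)), (np.float64(-0.03444887609676338), np.float64(0.33476618188194607), np.float64(915.0))]
p [ 0.3747  0.0758  0.0036 -0.3373  0.0888] res [ 0.001 -0.002 -0.001  0.003 -0.001] Leq@0.03 -0.014
7.15 L 0.022 th -0.030 v 0.118
7.25 L -0.010 th -0.018 v 0.108
7.35 L -0.010 th -0.008 v 0.101
7.45 L -0.010 th 0.002 v 0.096
7.55 L -0.010 th 0.011 v 0.092
7.65 L -0.010 th 0.020 v 0.089
7.75 L -0.010 th 0.029 v 0.087
```

Request:
{"method": "servo_tool", "body": {"motion": [[25,0,-9,0,0,0,0],[25,0,0,0,0,0,0],[25,0,0,0,0,0,0]]}}

```text
time: 7.45
tool_pos: [471.9, -110.8, 260.8]
tcp_rot: [-179.0, -0.1, -169.7]
ft_force: [2.6, 0.6, -2.5]
finger_gap: 29.0
```

```bash
python3 u.py -0.055 -0.06 -0.06 -- -0.02 -0.02 -0.02 -0.02 -0.02 -0.02
```

```text
p [ 0.3755  0.0759  0.0052 -0.337   0.0869] res [ 0.001 -0.002 -0.001  0.003  0.001 -0.001] Leq@0.03 -0.015
7.50 L -0.060 th -0.001 v 0.037
7.60 L -0.020 th 0.003 v 0.033
7.70 L -0.020 th 0.006 v 0.027
7.80 L -0.020 th 0.008 v 0.022
7.90 L -0.020 th 0.010 v 0.017
8.00 L -0.020 th 0.011 v 0.012
8.10 L -0.020 th 0.012 v 0.008
t 7.45 grip [-128.3   -7.2  119.5] L -0.060 rot [-1.790e+02 -1.000e-01 -1.697e+02] F [ 2.6  0.6 -2.5] theta -0.002 d 0.3 a 696
```

Request:
{"method": "servo_tool", "body": {"motion": [[25,0,4.6,0,0,0,0],[25,0,0,0,0,0,0],[25,0,0,0,0,0,0],[25,0,0,0,0,0,0],[25,0,0,0,0,0,0]]}}

```text
time: 8.0
tool_pos: [471.0, -105.7, 261.0]
tcp_rot: [-178.9, -0.1, -169.7]
ft_force: [1.8, 0.4, -2.0]
finger_gap: 29.1
```

```bash
python3 u.py -0.02 -0.018 -0.018 -0.018 -0.018 -- -0.015 -0.015 -0.015 -0.015 -0.015 -0.015
```

```text
p [ 0.3702  0.0756  0.0068 -0.1768  0.2155] res [-0.001  0.002 -0.    -0.001  0.   ] Leq@0.03 -0.016
8.05 L -0.017 th 0.017 v 0.023
8.15 L -0.015 th 0.019 v 0.021
8.25 L -0.015 th 0.021 v 0.020
8.35 L -0.015 th 0.023 v 0.019
8.45 L -0.015 th 0.025 v 0.018
8.55 L -0.015 th 0.027 v 0.018
8.65 L -0.015 th 0.029 v 0.018
t 8.00 grip [-128.2   -2.1  119.7] L -0.017 rot [-1.789e+02 -1.000e-01 -1.697e+02] F [ 1.8  0.4 -2. ] theta 0.016 d 0.4 a 604
```

Request:
{"method": "servo_tool", "body": {"motion": [[25,0,-2.2,0,0,0,0],[25,0,0,0,0,0,0],[25,0,0,0,0,0,0],[25,0,2,0,0,0,0],[25,0,0,0,0,0,0]]}}

```text
time: 8.55
tool_pos: [471.1, -106.1, 260.9]
tcp_rot: [-179.0, -0.1, -169.7]
ft_force: [1.7, 0.8, -2.1]
finger_gap: 29.0
```

```bash
python3 u.py -0.035 -0.036 -0.036 -0.018 -0.018 -- -0.018 -0.018 -0.018 -0.018 -0.018 -0.018
python3 - <<'E'
from h import *
im=cv2.imread('pics/side0.png')[140:230,280:390]; z=6; im=cv2.resize(im,None,fx=z,fy=z,interpolation=3)
for a in(.028-.1,.028,.028+.1):
    for r,c in((148,(255,0,0)),(166,(255,0,255))):
        for x in (66,84):
            u=proj("side",W(P,[x,r*np.sin(a),r*np.cos(a)]))[0]; cv2.circle(im,tuple(int(v) for v in (u-[280,140]+.5)*z),3,c,-1)
j=cv2.resize(cv2.imread('pics/last.png')[155:200,330:370],None,fx=3,fy=3,interpolation=3); im[-135:,:120]=j
cv2.imwrite('pics/c3.png',im)
E
```

```text
p [ 0.372   0.0756  0.0054 -0.0991  0.1452] res [-0.  0.  0.  0. -0.] Leq@0.03 -0.015
8.60 L -0.021 th 0.016 v -0.014
8.70 L -0.018 th 0.014 v -0.017
8.80 L -0.018 th 0.013 v -0.019
8.90 L -0.018 th 0.011 v -0.022
9.00 L -0.018 th 0.008 v -0.025
9.10 L -0.018 th 0.006 v -0.028
9.20 L -0.018 th 0.003 v -0.031
t 8.55 grip [-128.2   -2.5  119.6] L -0.021 rot [-1.790e+02 -1.000e-01 -1.697e+02] F [ 1.7  0.8 -2.1] theta 0.017 d 0.4 a 608
```

View pics/c3.png

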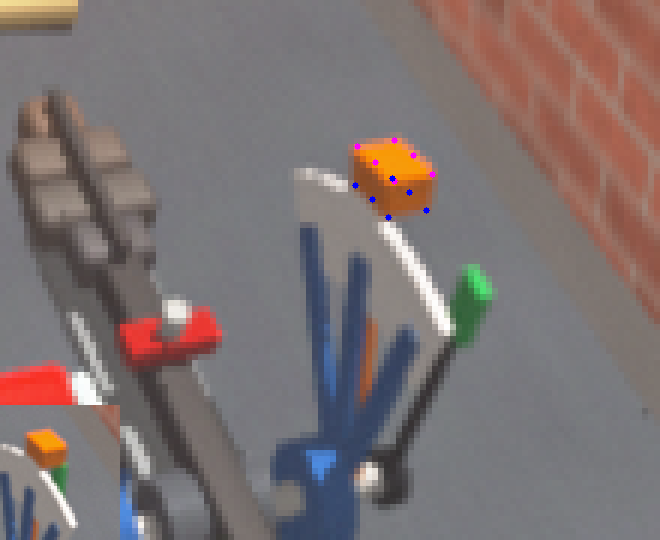

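Request:
{"method": "servo_tool", "body": {"motion": [[25,0,1.6,0,0,0,0],[25,0,0,0,0,0,0],[25,0,0,0,0,0,0],[25,0,0,0,0,0,0],[25,0,-0.7,0,0,0,0]]}}

```text
time: 9.1
tool_pos: [470.9, -105.0, 261.0]
tcp_rot: [-178.9, -0.1, -169.7]
ft_force: [2.7, -0.4, -1.4]
finger_gap: 29.4
```

```bash
python3 u.py -0.006 -0.005 -0.005 -0.005 -0.012 -- -0.015 -0.015 -0.015 -0.015 -0.015 -0.015 -0.015 -0.015
```

```text
p [ 0.3723  0.0755  0.0065 -0.0344  0.1252] res [ 0.    -0.     0.     0.001 -0.001] Leq@0.03 -0.016
9.15 L -0.011 th 0.015 v 0.000
9.25 L -0.015 th 0.015 v -0.001
9.35 L -0.015 th 0.015 v -0.003
9.45 L -0.015 th 0.015 v -0.004
9.55 L -0.015 th 0.014 v -0.005
9.65 L -0.015 th 0.014 v -0.006
9.75 L -0.015 th 0.013 v -0.008
9.85 L -0.015 th 0.012 v -0.009
9.95 L -0.015 th 0.011 v -0.011
t 9.10 grip [-128.2   -1.4  119.7] L -0.011 rot [-1.789e+02 -1.000e-01 -1.697e+02] F [ 2.7 -0.4 -1.4] theta 0.016 d 0.4 a 603
```

Essentially balanced. Hold for 0.8 s.

Request:
{"method": "servo_tool", "body": {"motion": [[25,0,0,0,0,0,0],[25,0,0,0,0,0,0],[25,0,0,0,0,0,0],[25,0,0,0,0,0,0],[25,0,0,0,0,0,0],[25,0,0,0,0,0,0],[25,0,0,0,0,0,0],[25,0,0,0,0,0,0]]}}

```text
time: 9.95
tool_pos: [470.9, -105.3, 261.0]
tcp_rot: [-178.9, -0.1, -169.7]
ft_force: [2.1, -0.1, -1.5]
finger_gap: 29.6
```

```bash
python3 u.py -0.011 -0.011 -0.011 -0.011 -0.011 -0.011 -0.011 -0.011 -- -0.015 -0.015 -0.015 -0.015 -0.015 -0.015 -0.015 -0.015
```

```text
p [0.3723 0.0755 0.0065 0.0153 0.0242] res [-0.001  0.001 -0.    -0.   ] Leq@0.03 -0.016
10.00 L -0.014 th 0.018 v 0.002
10.10 L -0.015 th 0.018 v 0.001
10.20 L -0.015 th 0.018 v 0.000
10.30 L -0.015 th 0.018 v -0.000
10.40 L -0.015 th 0.018 v -0.001
10.50 L -0.015 th 0.018 v -0.002
10.60 L -0.015 th 0.018 v -0.003
10.70 L -0.015 th 0.017 v -0.004
10.80 L -0.015 th 0.017 v -0.005
t 9.95 grip [-128.2   -1.6  119.7] L -0.014 rot [-1.789e+02 -1.000e-01 -1.697e+02] F [ 2.1 -0.1 -1.5] theta 0.018 d 0.4 a 556
```

Request:
{"method": "servo_tool", "body": {"motion": [[25,0,0,0,0,0,0],[25,0,0,0,0,0,0],[25,0,0,0,0,0,0],[25,0,0,0,0,0,0],[25,0,0,0,0,0,0],[25,0,0,0,0,0,0],[25,0,0,0,0,0,0],[25,0,0,0,0,0,0],[25,0,0,0,0,0,0]]}}

```text
time: 10.9
tool_pos: [470.9, -105.3, 261.0]
tcp_rot: [-178.9, -0.1, -169.7]
ft_force: [3.0, -0.2, -2.6]
finger_gap: 29.3
```

```bash
python3 u.py -0.014 -0.014 -0.014 -0.014 -0.014 -0.014 -0.014 -0.014 -0.014 -- -0.015 -0.015 -0.015 -0.015 -0.015 -0.015 -0.015 -0.015
```

```text
p [0.3725 0.0755 0.0079 0.0155 0.0013] res [-0.     0.001 -0.   ] Leq@0.03 -0.018
10.95 L -0.014 th 0.027 v 0.010
11.05 L -0.015 th 0.028 v 0.011
11.15 L -0.015 th 0.029 v 0.011
11.25 L -0.015 th 0.030 v 0.012
11.35 L -0.015 th 0.032 v 0.013
11.45 L -0.015 th 0.033 v 0.014
11.55 L -0.015 th 0.034 v 0.015
11.65 L -0.015 th 0.036 v 0.016
11.75 L -0.015 th 0.037 v 0.017
t 10.90 grip [-128.2   -1.6  119.7] L -0.014 rot [-1.789e+02 -1.000e-01 -1.697e+02] F [ 3.  -0.2 -2.6] theta 0.027 d 0.5 a 550
```

Request:
{"method": "servo_tool", "body": {"motion": [[25,0,-1.3,0,0,0,0],[25,0,0,0,0,0,0],[25,0,0,0,0,0,0],[25,0,0,0,0,0,0],[25,0,0,0,0,0,0],[25,0,0,0,0,0,0],[25,0,0,0,0,0,0],[25,0,0,0,0,0,0]]}}

```text
time: 11.75
tool_pos: [471.2, -106.7, 260.9]
tcp_rot: [-178.9, -0.1, -169.7]
ft_force: [1.9, 0.2, -1.7]
finger_gap: 29.1
```

```bash
python3 u.py -0.024 -0.025 -0.025 -0.025 -0.025 -0.025 -0.025 -0.025 -- -0.02 -0.02 -0.02 -0.02 -0.02 -0.02 -0.02 -0.02
```

```text
p [0.3726 0.0755 0.0075 0.0177 0.0113] res [-0.     0.001 -0.   ] Leq@0.03 -0.017
11.80 L -0.025 th 0.029 v -0.011
11.90 L -0.020 th 0.027 v -0.012
12.00 L -0.020 th 0.026 v -0.013
12.10 L -0.020 th 0.025 v -0.014
12.20 L -0.020 th 0.023 v -0.016
12.30 L -0.020 th 0.022 v -0.017
12.40 L -0.020 th 0.020 v -0.019
12.50 L -0.020 th 0.018 v -0.020
12.60 L -0.020 th 0.016 v -0.022
t 11.75 grip [-128.2   -3.   119.6] L -0.025 rot [-1.789e+02 -1.000e-01 -1.697e+02] F [ 1.9  0.2 -1.7] theta 0.030 d 0.5 a 528
```

Request:
{"method": "servo_tool", "body": {"motion": [[25,0,1.3,0,0,0,0],[25,0,0,0,0,0,0],[25,0,0,0,0,0,0],[25,0,0,0,0,0,0],[25,0,0,0,0,0,0],[25,0,0,0,0,0,0],[25,0,0,0,0,0,0],[25,0,0,0,0,0,0],[25,0,0,0,0,0,0]]}}

```text
time: 12.7
tool_pos: [470.9, -105.3, 261.0]
tcp_rot: [-178.9, -0.1, -169.7]
ft_force: [1.2, 0.0, -2.0]
finger_gap: 29.0
```

```bash
python3 u.py -0.013 -0.012 -0.012 -0.012 -0.012 -0.012 -0.012 -0.012 -0.012 -- -0.015 -0.015 -0.015 -0.015 -0.015 -0.015 -0.015 -0.015
```

```text
p [0.373  0.0755 0.009  0.0263 0.0146] res [-0.001  0.001 -0.   ] Leq@0.03 -0.019
12.75 L -0.013 th 0.038 v 0.020
12.85 L -0.015 th 0.040 v 0.022
12.95 L -0.015 th 0.043 v 0.024
13.05 L -0.015 th 0.045 v 0.027
13.15 L -0.015 th 0.048 v 0.030
13.25 L -0.015 th 0.051 v 0.033
13.35 L -0.015 th 0.055 v 0.036
13.45 L -0.015 th 0.059 v 0.040
13.55 L -0.015 th 0.063 v 0.044
t 12.70 grip [-128.2   -1.6  119.7] L -0.013 rot [-1.789e+02 -1.000e-01 -1.697e+02] F [ 1.2  0.  -2. ] theta 0.038 d 0.4 a 510
```

Request:
{"method": "servo_tool", "body": {"motion": [[25,0,0,0,0,0,0],[25,0,0,0,0,0,0],[25,0,0,0,0,0,0],[25,0,0,0,0,0,0],[25,0,0,0,0,0,0],[25,0,0,0,0,0,0],[25,0,0,0,0,0,0],[25,0,0,0,0,0,0]]}}

```text
time: 13.55
tool_pos: [470.9, -105.2, 261.0]
tcp_rot: [-178.9, -0.1, -169.7]
ft_force: [2.2, 0.3, -2.2]
finger_gap: 29.1
```

```bash
python3 u.py -0.013 -0.013 -0.013 -0.013 -0.013 -0.013 -0.013 -0.013 -- -0.02 -0.025 -0.03 -0.03 -0.035 -0.04 -0.045 -0.05 -0.055 -0.06
```

```text
p [0.3727 0.0755 0.0064 0.0292 0.0046] res [-0.     0.001 -0.   ] Leq@0.03 -0.016
13.60 L -0.013 th 0.065 v 0.044
13.70 L -0.020 th 0.069 v 0.045
13.80 L -0.025 th 0.074 v 0.046
13.90 L -0.030 th 0.078 v 0.045
14.00 L -0.030 th 0.083 v 0.044
14.10 L -0.035 th 0.087 v 0.043
14.20 L -0.040 th 0.091 v 0.040
14.30 L -0.045 th 0.095 v 0.035
14.40 L -0.050 th 0.098 v 0.030
14.50 L -0.055 th 0.101 v 0.023
14.60 L -0.060 th 0.103 v 0.015
t 13.55 grip [-128.2   -1.6  119.7] L -0.013 rot [-1.789e+02 -1.000e-01 -1.697e+02] F [ 2.2  0.3 -2.2] theta 0.063 d 0.5 a 457
```

Request:
{"method": "servo_tool", "body": {"motion": [[25,0,0,0,0,0,0],[25,0,0,0,0,0,0],[25,0,0,0,0,0,0],[25,0,0,0,0,0,0],[25,0,0,0,0,0,0],[25,0,-2,0,0,0,0]]}}

```text
time: 14.2
tool_pos: [471.2, -107.1, 261.0]
tcp_rot: [-179.0, -0.1, -169.7]
ft_force: [1.8, 0.7, -3.4]
finger_gap: 29.5
```

```bash
python3 u.py -0.013 -0.013 -0.013 -0.013 -0.013 -0.027 -- -0.04 -0.05 -0.055 -0.06 -0.065 -0.07 -0.075 -0.08 -0.085 -0.09
```

```text
p [0.374  0.0754 0.009  0.0372 0.0184] res [-0.001  0.002 -0.001] Leq@0.03 -0.019
14.25 L -0.029 th 0.116 v 0.092
14.35 L -0.040 th 0.125 v 0.093
14.45 L -0.050 th 0.134 v 0.090
14.55 L -0.055 th 0.143 v 0.088
14.65 L -0.060 th 0.152 v 0.084
14.75 L -0.065 th 0.160 v 0.080
14.85 L -0.070 th 0.167 v 0.075
14.95 L -0.075 th 0.175 v 0.069
15.05 L -0.080 th 0.181 v 0.062
15.15 L -0.085 th 0.187 v 0.055
15.25 L -0.090 th 0.192 v 0.046
t 14.20 grip [-128.2   -3.4  119.7] L -0.029 rot [-1.790e+02 -1.000e-01 -1.697e+02] F [ 1.8  0.7 -3.4] theta 0.112 d 0.6 a 355
```

Request:
{"method": "servo_tool", "body": {"motion": [[25,0,-1.2,0,0,0,0],[25,0,-0.6,0,0,0,0],[25,0,-0.6,0,0,0,0],[25,0,-0.6,0,0,0,0],[25,0,-0.6,0,0,0,0],[25,0,-0.6,0,0,0,0],[25,0,-0.6,0,0,0,0]]}}

```text
time: 14.95
tool_pos: [472.1, -112.4, 260.7]
tcp_rot: [-179.0, -0.2, -169.7]
ft_force: [2.1, 0.6, -1.8]
finger_gap: 29.1
```

```bash
python3 u.py -0.039 -0.044 -0.049 -0.054 -0.059 -0.064 -0.07 -- -0.075 -0.08 -0.085 -0.09 -0.095 -0.1 -0.105 -0.11 -0.115
```

```text
p [0.3734 0.0755 0.0056 0.0627 0.0615] res [-0.     0.001 -0.   ] Leq@0.03 -0.016
15.00 L -0.074 th 0.182 v 0.071
15.10 L -0.075 th 0.189 v 0.065
15.20 L -0.080 th 0.195 v 0.059
15.30 L -0.085 th 0.201 v 0.052
15.40 L -0.090 th 0.205 v 0.043
15.50 L -0.095 th 0.209 v 0.033
15.60 L -0.100 th 0.212 v 0.023
15.70 L -0.105 th 0.213 v 0.011
15.80 L -0.110 th 0.214 v -0.003
15.90 L -0.115 th 0.213 v -0.018
t 14.95 grip [-128.2   -8.9  119.4] L -0.074 rot [-179.    -0.2 -169.7] F [ 2.1  0.6 -1.8] theta 0.179 d 0.5 a 162
```

Request:
{"method": "servo_tool", "body": {"motion": [[25,0,1.6,0,0,0,0],[25,0,0,0,0,0,0],[25,0,0,0,0,0,0],[25,0,-0.5,0,0,0,0],[25,0,-0.5,0,0,0,0],[25,0,-0.5,0,0,0,0],[25,0,-0.5,0,0,0,0]]}}

```text
time: 15.7
tool_pos: [472.2, -112.8, 260.7]
tcp_rot: [-179.0, -0.2, -169.7]
ft_force: [1.6, 0.9, -2.7]
finger_gap: 29.5
```

```bash
python3 u.py -0.061 -0.06 -0.06 -0.064 -0.068 -0.073 -0.078 -- -0.08 -0.08 -0.085 -0.09 -0.095 -0.1 -0.1 -0.1 -0.1 -0.1
```

```text
p [0.375  0.0755 0.0066 0.0629 0.0581] res [-0.     0.     0.001 -0.   ] Leq@0.03 -0.017
15.75 L -0.077 th 0.245 v 0.087
15.85 L -0.080 th 0.254 v 0.087
15.95 L -0.080 th 0.263 v 0.089
16.05 L -0.085 th 0.272 v 0.089
16.15 L -0.090 th 0.281 v 0.088
16.25 L -0.095 th 0.289 v 0.087
16.35 L -0.100 th 0.298 v 0.084
16.45 L -0.100 th 0.306 v 0.083
16.55 L -0.100 th 0.315 v 0.083
16.65 L -0.100 th 0.323 v 0.084
16.75 L -0.100 th 0.331 v 0.085
t 15.70 grip [-128.3   -9.2  119.4] L -0.077 rot [-179.    -0.2 -169.7] F [ 1.6  0.9 -2.7] theta 0.241 d 0.7 a 31
```

Request:
{"method": "servo_tool", "body": {"motion": [[25,0,-0.5,0,0,0,0],[25,0,-0.5,0,0,0,0],[25,0,-0.5,0,0,0,0],[25,0,-0.5,0,0,0,0],[25,0,-0.5,0,0,0,0],[25,0,-0.5,0,0,0,0]]}}

```text
time: 16.35
tool_pos: [472.7, -115.8, 260.5]
tcp_rot: [-179.0, -0.2, -169.7]
ft_force: [2.6, 0.9, -2.6]
finger_gap: 29.0
```

```bash
python3 u.py -0.081 -0.085 -0.089 -0.094 -0.098 -0.102 -- -0.12 -0.12 -0.12 -0.12 -0.12 -0.12 -0.12 -0.12 -0.12 -0.12
```

```text
p [0.377  0.0755 0.0072 0.1119 0.0889] res [-0.    -0.     0.001 -0.001] Leq@0.03 -0.018
16.40 L -0.103 th 0.308 v 0.090
16.50 L -0.120 th 0.316 v 0.082
16.60 L -0.120 th 0.324 v 0.077
16.70 L -0.120 th 0.332 v 0.072
16.80 L -0.120 th 0.339 v 0.068
16.90 L -0.120 th 0.345 v 0.065
17.00 L -0.120 th 0.350 v -0.000
17.10 L -0.120 th 0.350 v -0.000
17.20 L -0.120 th 0.350 v -0.001
17.30 L -0.120 th 0.350 v -0.001
17.40 L -0.120 th 0.350 v -0.002
t 16.35 grip [-128.3  -12.3  119.2] L -0.103 rot [-179.    -0.2 -169.7] F [ 2.6  0.9 -2.6] theta 0.304 d 0.8 a 0h.py:29: RuntimeWarning: invalid value encountered in divide
  return np.array([(w*xx).sum(),(w*yy).sum()])/w.sum(),a
```

Request:
{"method": "servo_tool", "body": {"motion": [[25,0,-4.2,0.5,0,0,0],[25,0,0,0,0,0,0],[25,0,0,0,0,0,0],[25,0,2,0,0,0,0]]}}

```text
time: 16.8
tool_pos: [473.2, -118.6, 260.1]
tcp_rot: [-179.0, -0.2, -169.7]
ft_force: [1.5, 1.5, -0.4]
finger_gap: 29.1
```

```bash
python3 u.py -0.14 -0.14 -0.14 -0.125  -- -0.12 -0.12 -0.12 -0.12 -0.12 -0.12 -0.12 -0.12 2>/dev/null
```

```text
p [0.3782 0.0755 0.0077 0.1785 0.0766] res [-0.     0.001  0.001 -0.001] Leq@0.03 -0.018
16.85 L -0.127 th 0.339 v 0.050
16.95 L -0.120 th 0.344 v 0.048
17.05 L -0.120 th 0.349 v 0.047
17.15 L -0.120 th 0.350 v 0.000
17.25 L -0.120 th 0.350 v 0.000
17.35 L -0.120 th 0.350 v 0.000
17.45 L -0.120 th 0.350 v 0.000
17.55 L -0.120 th 0.350 v 0.000
17.65 L -0.120 th 0.350 v 0.000
t 16.80 grip [-128.3  -15.1  118.8] L -0.127 rot [-179.    -0.2 -169.7] F [ 1.5  1.5 -0.4] theta 0.337 d 0.8 a 0
```

Request:
{"method": "servo_tool", "body": {"motion": [[25,0,0,0,0,0,0],[25,0,1,0,0,0,0],[25,0,0,0,0,0,0],[25,0,1,0,0,0,0],[25,0,1,0,0,0,0],[25,0,0,0,0,0,0]]}}

```text
time: 17.45
tool_pos: [472.5, -114.8, 260.5]
tcp_rot: [-179.0, -0.2, -169.7]
ft_force: [1.8, 1.8, -1.3]
finger_gap: 29.2
```

```bash
python3 u.py -0.127 -0.119 -0.119 -0.11 -0.1 -0.1 -- -0.05 2>/dev/null
```

```text
p [0.3711 0.0755 0.0034 0.2405 0.1144] res [-0.001  0.004 -0.004  0.001] Leq@0.03 -0.013
17.50 L -0.095 th 0.340 v 0.011
17.60 L -0.050 th 0.342 v 0.034
t 17.45 grip [-128.3  -11.3  119.2] L -0.095 rot [-179.    -0.2 -169.7] F [ 1.8  1.8 -1.3] theta 0.339 d 0.8 a 0
```

Request:
{"method": "servo_tool", "body": {"motion": [[25,0,1.5,0,0,0,0],[25,0,1.5,0,0,0,0],[25,0,1.5,0,0,0,0],[25,0,1.5,0,0,0,0],[25,0,0,0,0,0,0]]}}

```text
time: 18.0
tool_pos: [471.5, -108.7, 260.9]
tcp_rot: [-179.0, -0.1, -169.7]
ft_force: [0.9, 1.1, -0.8]
finger_gap: 29.3
```

```bash
python3 u.py -0.08 -0.07 -0.06 -0.05 -0.045 -- 0 2>/dev/null
```

```text
p [0.3663 0.0754 0.0004 0.3046 0.1104] res [ 0.001 -0.001  0.001  0.011] Leq@0.03 -0.010
18.05 L -0.042 th 0.350 v 0.000
18.15 L 0.000 th 0.350 v 0.000
t 18.00 grip [-128.2   -5.   119.6] L -0.042 rot [-1.790e+02 -1.000e-01 -1.697e+02] F [ 0.9  1.1 -0.8] theta 0.339 d 0.8 a 0
```

Request:
{"method": "servo_tool", "body": {"motion": [[25,0,7,-0.3,0,0,0],[25,0,7,0.3,0,0,0],[25,0,7,0.7,0,0,0],[25,0,7,1.1,0,0,0],[25,0,6,1.4,0,0,0],[25,0,6,1.6,0,0,0],[25,0,5,1.9,0,0,0],[25,0,0,0,0,0,0]]}}

```text
time: 18.85
tool_pos: [463.5, -60.6, 252.4]
tcp_rot: [-178.9, -0.0, -169.6]
ft_force: [4.1, -0.2, -3.7]
finger_gap: 29.5
```

```bash
python3 u.py 0.02 0.07 0.13 0.19 0.24 0.3 0.345 0.345 -- 0.35 2>/dev/null | tail -1; python3 -c "
from h import *
cv2.imwrite('pics/c4.png',cv2.resize(cv2.imread('pics/last.png')[110:320,200:410],None,fx=2.8,fy=2.8,interpolation=3))"
```

```text
t 18.85 grip [-128.1   43.6  111.1] L 0.374 rot [-178.9   -0.  -169.6] F [ 4.1 -0.2 -3.7] theta 0.339 d 0.9 a 0
```

View pics/c4.png

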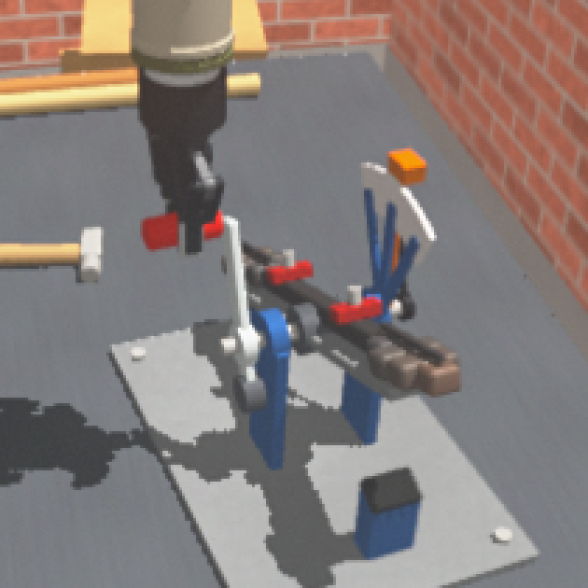

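The cradle lies leaning left with its right end raised well off the right-hand post (crop 390,490). The lever is in line with it and the grip is between the pads at crop (190,230). Now I'll release and rise.

Request:
{"method": "servo_tool", "body": {"motion": [[25,0,-2,0,0,0,0],[35,0,0,0,0,0,0],[50,0,0,0,0,0,0],[70,0,0,0,0,0,0],[80,0,0,0,0,0,0],[80,0,0,0,0,0,0]]}}

```text
time: 19.5
tool_pos: [462.9, -64.1, 253.3]
tcp_rot: [-178.9, -0.2, -169.7]
ft_force: [-0.8, 0.3, 0.3]
finger_gap: 80.0
```

Request:
{"method": "servo_tool", "body": {"motion": [[80,0,0,-10,0,0,0],[80,0,0,-20,0,0,0],[80,0,0,-30,0,0,0],[80,0,0,-30,0,0,0],[80,0,0,-30,0,0,0],[80,0,0,0,0,0,0],[80,0,0,0,0,0,0]]}}

```text
time: 20.2
tool_pos: [461.9, -61.4, 380.8]
tcp_rot: [-178.9, -0.2, -169.7]
ft_force: [-0.2, -1.0, -1.1]
finger_gap: 80.3
```

```bash
python3 -c "
from h import *
print(theta(th=.34)[:2],sense()['time'],sense()['ft_force'])
cv2.imwrite('pics/c5.png',cv2.resize(cv2.imread('pics/last.png')[80:320,180:410],None,fx=2.4,fy=2.4,interpolation=3))" 2>/dev/null
```

```text
(np.float64(0.33857624168815137), np.float64(0.8340223966719691)) 20.25 [-0.71838632  0.5741328   0.97873523]
```

View pics/c5.png

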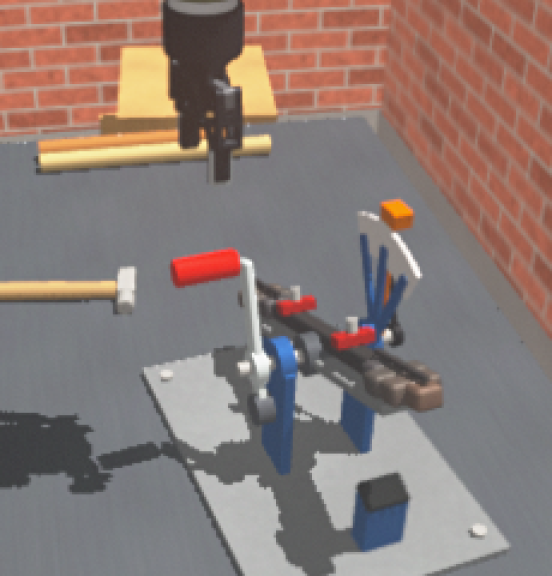

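The gripper is clear above the grip at crop (205,270). The lever stands in line with the cradle, which rests on the left, so I'm handing in.

```bash
python3 -c "
from bench import hand_in; print(hand_in())"
```

```text
the job is handed in; nothing more can be done
None
```

The job is done and handed in at about 20 s of the 64 s allowed; `hand_in` gave no verdict.

- **Tilt:** I gripped only the red hand grip and tilted the cradle off its right-hand rest. The fastest swing my model estimated was about 0.27 rad/s, against the limit of 0.5.
- **Hold:** The band's middle was measured at +0.028 rad. I estimate the pointer was inside the band from about 7.2 s to at least 13.6 s. The readings over that time ran from -0.03 to +0.06 rad, within the band's limits of -0.07 to +0.13.
- **Lowering and release:** The cradle landed on the left-hand rest at an estimated 0.05 rad/s. I brought the lever back in line with the cradle, opened the fingers and rose clear.
- **Last checks:** The final picture shows the cradle on the left, the lever standing in line with it and the gripper well above. The force on the tool was within about 1 N, which is its noise.

Three readings disagreed or were limited:
- **Pointer tip hidden:** Reading the lean from the green tip went wrong near the band, because the white sector plate partly hides it from the side camera. I dropped that method and measured the lean from the red clamps instead, so the time in the band comes from the clamps and my model, not from the tip itself.
- **Lean at rest:** The clamps read +0.339 rad on the left-hand rest against the nominal +0.35. They read -0.357 at the start against -0.35. I put both down to a measuring bias of about 0.01 rad.
- **Tools and tin:** I did not check the tools and the tin separately at the end. The arm kept well above the bench all the way.

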